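# Fasten the open valve-box lock with the blade key

## Robot

A 6-joint arm with a two-finger parallel gripper is mounted at the origin on the work surface. World frame = base frame: x ahead of the robot, y to its left, z up, the work surface at z = 0. Lengths are in m, angles in degrees, forces in N, time in s.
With the tool pointing down it reaches from about 0.325 to 1 m from the base axis. Payload 5.1 kg.
Tool frame: the origin (TCP) lies at the very end of the fingers, on their centre line; the grasp point (between the pads) lies 19 mm behind it; z points along the fingers, y is the line along which they close (so a half turn about z gives the same grasp; the last joint's range is limited). The gripper opens to 85 mm and grips with 20 to 120 N. Pads are 22 mm wide; open, the fingers measure 114 mm over their backs; the gripper's body (76 mm by 85 mm) begins 54 mm behind the grasp point. The pads swing forward as they close: fully open they stand 13 mm farther back than shut.
Start: joints at [67.231, 7.093, 94.555, -0, 78.352, -4.733], TCP at [0.201, 0.618, 0.231] pointing down, gripper open.
Joint ranges: [-149.61, 149.61], [-58.7, 133.49], [1.44, 155.28], [-77.14, 257.14], [18.33, 153.61], [-166.67, 166.67]. Speed limits (degrees/s): [147.25, 147.25, 180, 180, 180, 180].

## Interface

Orientations are given as a 3x3 rotation matrix whose columns are the frame's x, y, z axes.
In Python, from rig import bot gives the robot as it stands.
- The arm moves only by the shell command python3 -m jog 'ROWS' [FORCE]. ROWS is JSON, a list of rows, each a list of 7 numbers: the closure, from -1 (fully open) to 1 (shut), then the shift along the tool's x, y, z in m, then the turn, a rotation vector about the tool's x, y, z in degrees. In form: [[claw, dx, dy, dz, ax, ay, az], ...]. A call has exactly 5 rows; each row shifts and turns the commanded pose from where the row before left it, along the tool's axes as they then stand; what a row does not reach is not made up. A row lasts 1/8 s, in which the tool goes at most 62.5 mm and 10.7 degrees, less where a joint would pass 70% of its speed; a pose out of reach is approached as far as the arm can. A call is refused whole if a number of a shift passes 0.0625 or a number of a turn 10.7, either way. A call with a gripper value outside its range is refused whole. The fingers move at their own pace and stop on an object; FORCE is the grip in N (left out, the last holds). Time passes only in rows, so rows that do not move let the fingers close, or fill a call up. It gives the time, the measured TCP pose, the force, the opening and the grip force at its end, in the units of the state.
- bot.state(): the state, without advancing time (a new reading comes with each control period).
- bot.read_camera(name): name is "scene" or "top" or "wrist"; returns a dict with "frame" (480x640x3 uint8, red, green, blue), "mtx" (3x3 intrinsics, pixels), "rvec" (rotation vector, rad) and "tvec" (3), from world to camera coordinates, as OpenCV has them. Camera axes: x right, y down, z forward; pixel columns grow to the right and rows downward; lengths in m; the calibration is good to about 2 mm. A picture is of the moment at which its call begins. There is no depth.
- bot.job_done(): hands the job in; it is judged then, once.
The state is a dict: "clock": time; "joints": joint angles; "qd": joint speeds; "tau": joint torques, N m; "tool_pos": TCP position; "tool_rot": TCP orientation; "wrist_force": force on the tool from outside, world axes, zero at the start; "torque": the same for the moment, N m; "opening": finger opening in m; "grip_force": force on a finger pad.
Only numpy, scipy, OpenCV 4.12 (cv2) and the standard library are available. Lean on these libraries where they do the work, as an engineer would, in place of code of your own. Each camera call takes 0.05 s, during which the arm holds its last target. There are 200 camera calls.

## Task

Two white valve boxes stand on the granite vanity top; the slotted cover lock of one is already fastened (slot in line with the green marks), the other's is still open. Take the red-handled flat-blade key from the wooden rack, put its blade in the slot of the open lock and turn it clockwise until it seats at its stop, with the slot in line with the green marks. Let go and leave the key standing in that lock; do not unfasten the other one.

Things in the scene. Friction and masses are not known exactly. Their poses are not given: they have to be found in the camera images.
- key: Loose red-handled key, 120 g, upright in a rack. Origin: centre of blade's lower end; z up, x along blade and handle. Steel blade 36 (x) x 6 x 12 mm high (lowest 4 mm only 3.5 thick); round flange 48 mm wide, z 12-18 mm, resting on the 25 mm high rack; red bar 44 (x) x 18 (y) mm, z 18-68 mm, gripped across its 18 mm. Half-turn symmetric. 100 mm beside it along x: a like blue key, not wanted.
- lock_slot (a point): Centre of the slot's floor in the open lock, on its turning axis, 44 mm up; z up, x along the slot, turns with the lock. White round head 50 mm wide on a black disc, mid-cover of a fixed white box 140 x 100 x 40 mm. Slot open-ended, 50 mm long, 14 deep, 11 wide at the floor, about 19 at the mouth. Key's flange rests on the head, its blade end then 2 mm above the floor.
- lock (a joint): Turn of the open lock (rad), growing clockwise seen from above: 0 = open (slot across the box, at the red marks), 1.571 = seated at a firm stop (slot along the box, at the green marks). Starts at 0 to 0.25. Light friction 0.1 N m, no spring: stays where left. The blade has about 9 degrees of play in the slot, so the key must turn that much further.
- lock2 (a joint): The same for the lock of the other, identical box: it starts fastened, at about 1.55, and is to stay so. Either box may be the left one.
There are look-alikes about, which are no part of the job. Of the things shaped like the key, the red one is meant.

How it is judged (in metres and radians):
On the way, in this order (a step that is already met when the one before it is completed fails the run):
1. the red key's blade is in the slot of the open lock, before it has been turned far (horizontal distance between key and lock_slot below 0.012 m and z of key in the frame of lock_slot below 0.007 m and angle between key's own z axis and vertical below 0.2 rad and value of joint lock below 0.8 rad), for 0.1 s.
2. the lock is turned to its seat with the key's blade in the slot (horizontal distance between key and lock_slot below 0.012 m and z of key in the frame of lock_slot below 0.007 m and angle between key's own z axis and vertical below 0.2 rad and value of joint lock above 1.36 rad), for 0.2 s.
At the end, for the whole second after the job is handed in: The formerly open lock is within 12 degrees of its stop (joint above 1.36 rad); the red key stands in its slot, released and at rest, within 12 mm of the lock's axis, blade end less than 7 mm above the slot floor, tilted less than 0.2 rad; the other lock is still fastened (above 1.36 rad) (all of step 2 and value of joint lock2 above 1.36 rad and linear speed of key below 0.02 m/s); the robot touches nothing.
It fails at once if the other box's lock is turned open (value of joint lock2 below 1.3 rad).
It also fails if it takes over 38 s, if anything falls off the work surface, if the arm or the gripper's body presses on something with over 40 N, if the wrist force passes 120 N, or if a joint passes its speed limit or range.

## Working session

There is one attempt and no reset: what is moved stays moved. The work goes in short steps, Python scripts to look and compute and a shell command to move; the robot and the scene stay as the last step left them, time stands still between calls to the robot, and variables do not carry over. Pictures are saved under pics/ and viewed, at most 10 in all, crops included, and the job is handed in when it is done.

```bash
mkdir -p pics
cat > h.py <<'E'
import numpy as np, cv2, pickle
from rig import bot
def snap(name,tag):
    c=bot.read_camera(name); pickle.dump(c,open(f'pics/{tag}.pkl','wb'))
    cv2.imwrite(f'pics/{tag}.png',c['frame'][:,:,::-1]); return c
def load(tag): return pickle.load(open(f'pics/{tag}.pkl','rb'))
def ray(c,uv):
    R=cv2.Rodrigues(np.array(c['rvec'],float))[0]; t=np.array(c['tvec'],float).ravel()
    d=R.T@np.linalg.inv(c['mtx'])@np.array([uv[0],uv[1],1.]); return -R.T@t,d/np.linalg.norm(d)
def atz(c,uv,z):
    o,d=ray(c,uv); return o+d*(z-o[2])/d[2]
def tri(*cu):
    A=0;b=0;L=[ray(c,u) for c,u in cu]
    for o,d in L:
        P=np.eye(3)-np.outer(d,d); A=A+P; b=b+P@o
    x=np.linalg.solve(A,b); return x,[round(float(np.linalg.norm((np.eye(3)-np.outer(d,d))@(x-o))),4) for o,d in L]
def proj(c,p): return cv2.projectPoints(np.array([p],float),np.array(c['rvec'],float),np.array(c['tvec'],float),c['mtx'],None)[0].ravel()
E
python3 - <<'E'
from h import *
a=snap('top','t0');b=snap('scene','s0');w=snap('wrist','w0')
cv2.imwrite('pics/a0.png',cv2.resize(np.vstack([np.hstack([a['frame'],b['frame']]),np.hstack([w['frame'],0*w['frame']])])[:,:,::-1],(800,600)))
s=bot.state();print(s)
E
```

```text
{'clock': 0.15, 'joints': array([ 6.72334262e+01,  7.12572083e+00,  9.46171657e+01, -1.48522843e-03,
        7.83499500e+01, -4.73147131e+00]), 'qd': array([ 0.05806326, -0.01796282, -0.36215362, -0.01670793, -0.15049873,
       -0.0156884 ]), 'tau': array([ 4.09286886e-04, -4.24231553e+01, -3.66011417e+01, -2.31501440e-05,
        4.68056605e-03,  3.71885460e-05]), 'tool_pos': array([0.20107758, 0.61761812, 0.23031535]), 'tool_rot': array([[-9.50868611e-01,  3.09594121e-01, -6.03610878e-04],
       [ 3.09594690e-01,  9.50867428e-01, -1.50388793e-03],
       [ 1.08359063e-04, -1.61687455e-03, -9.99998687e-01]]), 'wrist_force': array([ 0.14826585, -0.02875547,  0.11203696]), 'torque': array([-0.02649272,  0.02625182,  0.02846192]), 'grip_force': 0.0, 'opening': 0.0853546821880511}
```

View pics/t0.png

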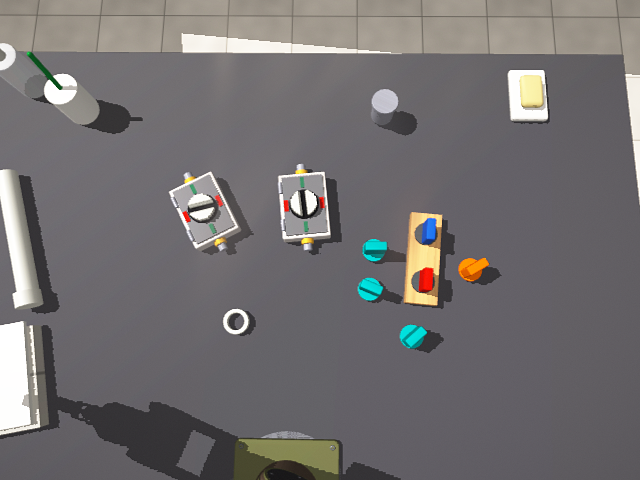

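View pics/s0.png

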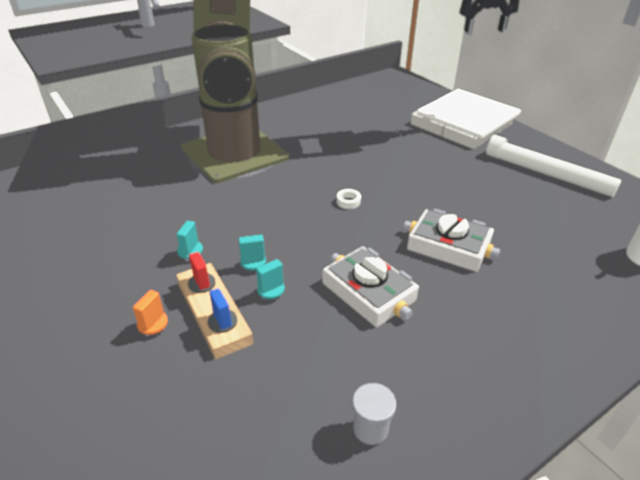

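The top view shows the open lock on the left box at about (202,208): its slot lies across the box at the red marks. The right box at (304,204) is fastened. The red key is at (427,280) with the blue one at (430,230). In the scene view the red key is at (200,272), the open box at (452,236) and the fastened box at (370,280). Next I'll enlarge these.

Run:
```python
from h import *
t=load('t0')['frame'];s=load('s0')['frame']
def cr(f,x,y,k=4): return cv2.resize(f[y:y+300//k,x:x+400//k],(400,300),interpolation=cv2.INTER_CUBIC)
# crops: top box (152,170) top rack (380,225)  scene box(402,200) scene key(150,240)
m=np.vstack([np.hstack([cr(t,152,170),cr(t,380,235)]),np.hstack([cr(s,402,195),cr(s,150,240)])])
cv2.imwrite('pics/c0.png',m[:,:,::-1])
for z in (0,.05): print(atz(load('t0'),(202,208),z),atz(load('t0'),(427,280),z),atz(load('t0'),(304,204),z))
```

```text
[0.57476866 0.19953637 0.        ] [ 0.42288063 -0.2857975   0.        ] [ 0.58600174 -0.02315955  0.        ]
[0.56134921 0.18578862 0.05      ] [ 0.41714842 -0.2749819   0.05      ] [ 0.57201377 -0.02563638  0.05      ]
```

View pics/c0.png

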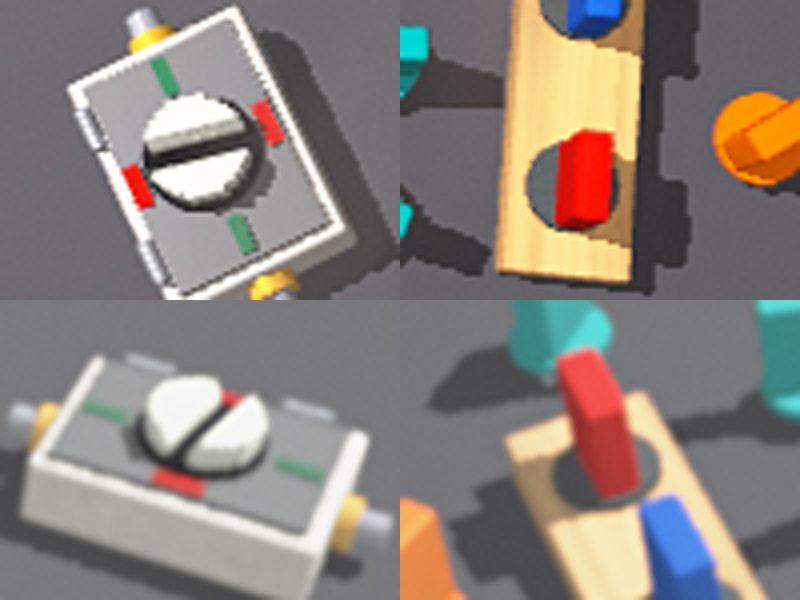

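Run:
```python
from h import *
t=load('t0');s=load('s0')
T=lambda x,y,X,Y:(t,(X+(x)/4,Y+y/4))
S=lambda x,y,X,Y:(s,(X+x/4,Y+y/4))
print('lock',tri(T(197,152,152,170),S(206,118,402,195)))
print('keytop',tri(T(200,178,380,235),S(189,80,150,240)))
h=lambda p,q,z:(lambda d:np.degrees(np.arctan2(d[1],d[0])))(atz(t,q,z)-atz(t,p,z))
f=lambda x,y,X,Y:(X+x/4,Y+y/4)
print('slot heading',h(f(150,162,152,170),f(250,145,152,170),.055))
print('red line',h(f(138,187,152,170),f(267,122,152,170),.04),'green',h(f(165,76,152,170),f(243,234,152,170),.04))
print('rack',h(f(498,268-0,280,235),f(515,0,280,235),.025),h(f(630,282,280,235),f(645,60,280,235),.025))
print('key edge',h(f(585,222,280,235),f(585,130,280,235),.093),h(f(610,222,280,235),f(613,132,280,235),.093))
```

```text
lock (array([0.56209321, 0.18839015, 0.05075914]), [0.0015, 0.0015])
keytop (array([ 0.41569193, -0.27223122,  0.07966561]), [0.0023, 0.0023])
slot heading -79.42396117657134
red line -61.42733964235142 green -151.56340876984228
rack -4.741772202623683 -5.6979420201412285
key edge -1.5942639943974035 -3.6290987516899826
```

```bash
python3 -m jog '[[-1,-0.042,-0.032,0,0,0,0],[-1,-0.042,-0.032,0,0,0,0],[-1,-0.042,-0.032,0,0,0,0],[-1,-0.042,-0.032,0,0,0,0],[-1,-0.042,-0.032,0,0,0,0]]' 60; python3 -m jog '[[-1,-0.042,-0.032,0,0,0,0],[-1,-0.042,-0.032,0,0,0,0],[-1,-0.042,-0.032,0,0,0,0],[-1,-0.042,-0.032,0,0,0,0],[-1,-0.042,-0.032,0,0,0,0]]'
python3 - <<'E'
from h import *
c=snap('wrist','w1'); o,d=ray(c,(320,240)); s=bot.state()
print(o,d,s['tool_pos'],s['tool_rot'].round(3).tolist(),s['clock']); print(proj(c,(.562,.188,.055)))
E
```

```text
clock: 0.78
tool_pos: [0.352, 0.3993, 0.231]
tool_rot: [[-0.951, 0.309, -0.0], [0.309, 0.951, -0.0], [0.0, -0.0, -1.0]]
wrist_force: [1.0, -0.6, -0.2]
opening: 0.0852
grip_force: 0.0
clock: 1.4
tool_pos: [0.5021, 0.1822, 0.2311]
tool_rot: [[-0.951, 0.31, -0.0], [0.31, 0.951, 0.0], [0.0, 0.0, -1.0]]
wrist_force: [0.3, -0.5, -0.8]
opening: 0.0854
grip_force: 0.0
[0.42541036 0.20600342 0.37405138] [ 0.29762247 -0.10015885 -0.94941512] [0.50499799 0.17765298 0.23114807] [[-0.95, 0.314, 0.002], [0.314, 0.95, -0.004], [-0.003, -0.003, -1.0]] 1.45
[351.73098969 274.42661634]
```

View pics/w1.png

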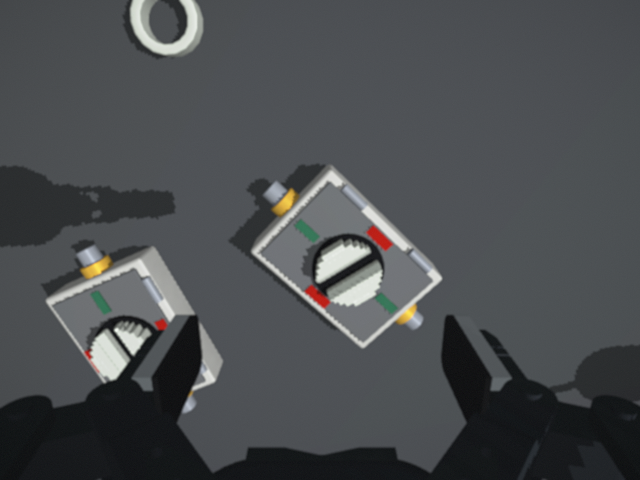

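The wrist view shows the open lock head at (349,270), its slot running (320,287)–(380,258), so the earlier location is confirmed. I'll move on to the key.

```bash
python3 - <<'E'
from h import *
c=load('w1');t=load('t0');s=load('s0')
print(tri((c,(349,270)),(t,(201.25,208)),(s,(453.5,224.5))))
for z in(.05,.058): print(atz(c,(349,270),z))
d=atz(c,(380,258),.055)-atz(c,(320,287),.055);print(np.degrees(np.arctan2(d[1],d[0])))
for p,q in (((318,297),(379,238)),((306,231),(387,303))):
    d=atz(c,q,.04)-atz(c,p,.04);print(np.degrees(np.arctan2(d[1],d[0])))
E
python3 -m jog '[[-1,-0.006,-0.046,0,0,0,0],[-1,-0.006,-0.046,0,0,0,0],[-1,-0.006,-0.046,0,0,0,0],[-1,-0.006,-0.046,0,0,0,0],[-1,-0.006,-0.046,0,0,0,0]]'; python3 -m jog '[[-1,-0.006,-0.046,0,0,0,0],[-1,-0.006,-0.046,0,0,0,0],[-1,-0.006,-0.046,0,0,0,0],[-1,-0.006,-0.046,0,0,0,0],[-1,-0.006,-0.046,0,0,0,0]]'
python3 -m jog '[[-1,0,0,0.03,0,0,-7],[-1,0,0,0.03,0,0,-7],[-1,0,0,0,0,0,0],[-1,0,0,0,0,0,0],[-1,0,0,0,0,0,0]]'
python3 - <<'E'
from h import *
c=snap('wrist','w2'); o,d=ray(c,(320,240)); s=bot.state()
print(o,d,s['tool_pos'],s['tool_rot'].round(3).tolist(),s['clock']); print(proj(c,(.416,-.272,.08)))
E
```

```text
(array([0.56123856, 0.18789587, 0.05036235]), [0.0021, 0.0006, 0.0025])
[0.55959897 0.18669763 0.05      ]
[0.5562862  0.18717424 0.058     ]
99.85436133210867
118.76577672358864
28.800071346323378
clock: 2.08
tool_pos: [0.4582, -0.0454, 0.2311]
tool_rot: [[-0.951, 0.309, -0.0], [0.309, 0.951, 0.0], [0.0, -0.0, -1.0]]
wrist_force: [0.1, -0.8, 0.3]
opening: 0.0857
grip_force: 0.0
clock: 2.7
tool_pos: [0.4156, -0.2734, 0.2311]
tool_rot: [[-0.951, 0.31, 0.0], [0.31, 0.951, 0.0], [0.0, 0.0, -1.0]]
wrist_force: [0.3, -0.2, -0.3]
opening: 0.0855
grip_force: 0.0
clock: 3.32
tool_pos: [0.4171, -0.2727, 0.1732]
tool_rot: [[-0.997, 0.071, 0.002], [0.071, 0.997, -0.002], [-0.002, -0.002, -1.0]]
wrist_force: [0.3, 0.0, -0.5]
opening: 0.0853
grip_force: 0.0
[ 0.33632567 -0.26739259  0.31589859] [ 0.31521052 -0.02696517 -0.94863861] [ 0.41700353 -0.27266921  0.17305069] [[-0.997, 0.071, 0.002], [0.071, 0.997, -0.002], [-0.002, -0.002, -1.0]] 3.375
[323.66581126 241.81828418]
```

View pics/w2.png

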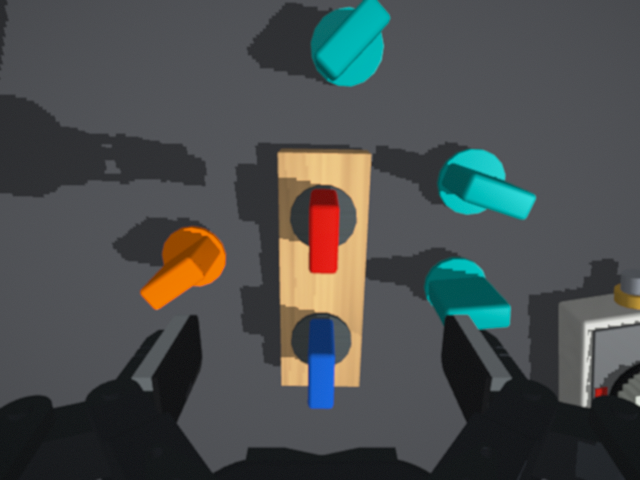

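The key's top centre is at about (324,238), against a predicted (324,242) for my earlier estimate. It is aligned with the image vertical and sits midway between the fingers.

```bash
python3 - <<'E'
from h import *
c=load('w2');t=load('t0')
print(atz(c,(324,238),.081),atz(c,(323,216),.031),tri((c,(324,238)),(t,(430,279.5))))
for p in ((475,182),(457,290),(193,257)): print(atz(c,p,.02))
for p,q in (((325,197),(324,271)),):
    d=atz(c,q,.081)-atz(c,p,.081);print(np.degrees(np.arctan2(d[1],d[0])))
d=atz(c,(321.5,338),.031)-atz(c,(323,216),.031);print(d,np.degrees(np.arctan2(d[1],d[0])))
E
python3 -m jog '[[-1,0,0,0.03,0,0,0],[-1,0,0,0.03,0,0,0],[-1,0,0,0.03,0,0,0],[-1,0,0,0,0,0,0],[-1,0,0,0,0,0,0]]'
```

```text
[ 0.41329717 -0.27162055  0.081     ] [ 0.41333726 -0.27211371  0.031     ] (array([ 0.41339795, -0.27249757,  0.08371409]), [0.0013, 0.0013])
[ 0.39880721 -0.16238364  0.02      ]
[ 0.48282434 -0.17263438  0.02      ]
[ 0.44150613 -0.37266239  0.02      ]
-4.615328866688607
[ 0.09791557 -0.00791565  0.        ] -4.621830360885173
clock: 4.0
tool_pos: [0.4171, -0.2729, 0.083]
tool_rot: [[-0.998, 0.07, 0.002], [0.07, 0.998, -0.002], [-0.002, -0.001, -1.0]]
wrist_force: [0.3, 0.1, 0.2]
opening: 0.0853
grip_force: 0.0
```

```bash
python3 -m jog '[[-1,0.0035,0.0005,0,0,0,0.6],[-1,0,0,0.021,0,0,0],[-1,0,0,0.02,0,0,0],[-1,0,0,0,0,0,0],[1,0,0,0,0,0,0]]' 60;python3 -m jog '[[1,0,0,0,0,0,0],[1,0,0,0,0,0,0],[1,0,0,0,0,0,0],[1,0,0,0,0,0,0],[1,0,0,0,0,0,0]]' 60
```

```text
clock: 4.62
tool_pos: [0.4134, -0.2721, 0.0417]
tool_rot: [[-0.997, 0.081, 0.002], [0.081, 0.997, -0.001], [-0.002, -0.001, -1.0]]
wrist_force: [0.1, -0.1, -0.4]
opening: 0.0698
grip_force: 0.0
clock: 5.25
tool_pos: [0.4131, -0.2718, 0.0409]
tool_rot: [[-0.997, 0.081, 0.001], [0.081, 0.997, -0.001], [-0.001, -0.001, -1.0]]
wrist_force: [0.1, 0.9, 4.4]
opening: 0.0173
grip_force: 59.2
```

```bash
python3 -m jog '[[1,0,0,-0.02,0,0,0],[1,0,0,-0.05,0,0,0],[1,0,0,-0.05,0,0,0],[1,-0.011,0.047,0,0,0,0],[1,-0.011,0.047,0,0,0,0]]';python3 -m jog '[[1,-0.011,0.047,0,0,0,0],[1,-0.011,0.047,0,0,0,0],[1,-0.011,0.047,0,0,0,0],[1,-0.011,0.047,0,0,0,0],[1,-0.011,0.047,0,0,0,0]]'
python3 -m jog '[[1,-0.011,0.047,0,0,0,0],[1,-0.011,0.047,0,0,0,0],[1,-0.011,0.047,0,0,0,0],[1,0,0,0,0,0,9.4],[1,0,0,0,0,0,9.4]]';python3 -m jog '[[1,0,0,0,0,0,9.4],[1,0,0,0,0,0,9.4],[1,0,0,0,0,0,9.4],[1,0,0,0,0,0,9.4],[1,0,0,0,0,0,9.4]]'
python3 -m jog '[[1,0,0,0,0,0,9.4],[1,0,0,0,0,0,0],[1,0,0,0,0,0,0],[1,0,0,0,0,0,0],[1,0,0,0,0,0,0]]'
python3 - <<'E'
from h import *
c=snap('wrist','w3'); t=snap('top','t3');sc=snap('scene','s3'); s=bot.state();print(s['tool_pos'],s['joints'],s['clock'],s['wrist_force'])
up=lambda f,x,y:cv2.resize(f[y:y+150,x:x+200],(400,300),interpolation=cv2.INTER_CUBIC)
m=np.vstack([np.hstack([cv2.resize(c['frame'],(400,300)),up(c['frame'],220,160)]),np.hstack([up(t['frame'],102,133),up(sc['frame'],360,100)])])
cv2.imwrite('pics/c3.png',m[:,:,::-1])
E
```

```text
clock: 5.88
tool_pos: [0.4423, -0.1788, 0.1605]
tool_rot: [[-0.997, 0.083, 0.001], [0.083, 0.997, -0.0], [-0.001, -0.0, -1.0]]
wrist_force: [1.0, -0.8, -1.7]
opening: 0.0174
grip_force: 59.0
clock: 6.5
tool_pos: [0.5156, 0.0518, 0.1592]
tool_rot: [[-0.997, 0.081, -0.002], [0.081, 0.997, -0.0], [0.002, -0.0, -1.0]]
wrist_force: [0.7, -0.3, -1.0]
opening: 0.0174
grip_force: 59.0
clock: 7.12
tool_pos: [0.5595, 0.1888, 0.1587]
tool_rot: [[-0.916, 0.401, -0.003], [0.401, 0.916, -0.001], [0.002, -0.002, -1.0]]
wrist_force: [1.2, -0.4, -2.0]
opening: 0.0173
grip_force: 59.2
clock: 7.75
tool_pos: [0.5595, 0.1879, 0.1589]
tool_rot: [[-0.33, 0.944, -0.002], [0.944, 0.33, -0.001], [0.0, -0.002, -1.0]]
wrist_force: [-0.1, -0.2, -1.7]
opening: 0.0173
grip_force: 59.2
clock: 8.38
tool_pos: [0.5603, 0.1881, 0.1603]
tool_rot: [[-0.177, 0.984, -0.0], [0.984, 0.177, -0.0], [-0.0, -0.0, -1.0]]
wrist_force: [-0.5, 0.3, -0.9]
opening: 0.0171
grip_force: 59.2
[0.56038907 0.18807554 0.16038424] [ 1.33508347e+01  2.85280428e+00  1.06092460e+02 -1.86632159e-03
  7.10474227e+01  3.16795602e+00] 8.525 [-0.51462286 -0.43205646 -1.25779675]
```

View pics/c3.png

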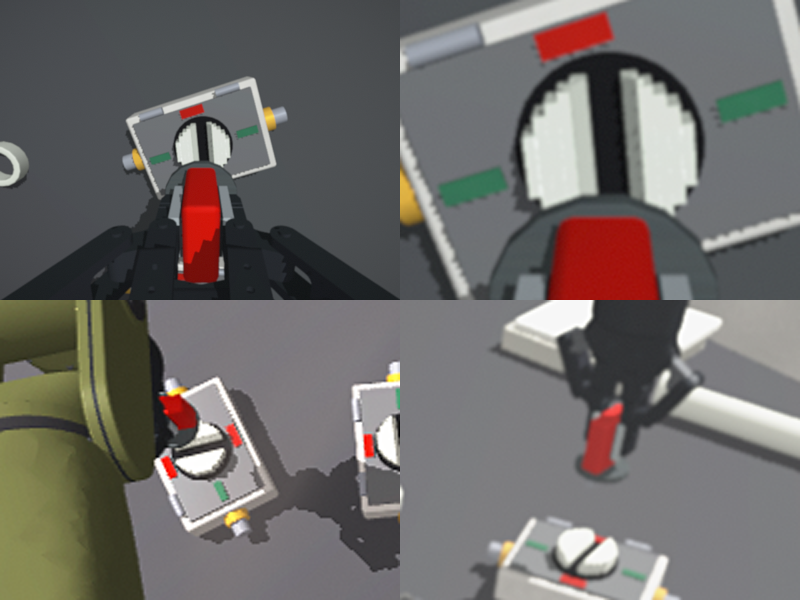

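The crops show the key gripped upright above the lock, its flange centred at wrist-crop column 604. The slot floor's centre line runs from crop (604,72) to (614,192), so it is nearly aligned with the blade. Computing the correction next.

Run:
```python
from h import *
c=load('w3');s=bot.state();R=s['tool_rot'];p=s['tool_pos']
f=lambda x,y:(220+(x-400)/2,160+y/2)
for nm,a,b,z in (('floor',(606,72),(614,192),.044),('mouthL',(573,75),(580,190),.058),('mouthR',(640,75),(655,190),.058),('head far',(610,56),(610,56),.044)):
    A=atz(c,f(*a),z);B=atz(c,f(*b),z);d=A-B
    print(nm,R.T@(A-p),R.T@(B-p),np.degrees(np.arctan2(d[1],d[0])),A,B)
# expected view of key: flange centre & bar top columns
print('tool heading',np.degrees(np.arctan2(R[1,0],R[0,0])))
for q in ((0,0,.016),(0.024,0,.016),(.024,0,-.04),(.024,.009,-.04),(.024,-.009,-.04)): print(q,[ (u-np.array([220,160]))*2+[400,0] for u in [proj(c,p+R@np.array(q))]])
# red/green mark directions
for a,b in (((537,47),(610,25)),):pass
a,b=atz(c,f(472,187),.04),atz(c,f(752,101),.04);d=a-b;print('green',np.degrees(np.arctan2(d[1],d[0])),(a+b)/2)
# disc ellipse left/right/top extents at z .042
print('head L/R',R.T@(atz(c,f(515,150),.042)-p),R.T@(atz(c,f(704,140),.042)-p),R.T@(atz(c,f(605,52),.042)-p))
```

```text
floor [ 0.02197238 -0.00087399  0.1163836 ] [-0.01847207  0.0018737   0.11638492] 104.07003211835692 [0.55565939 0.20954719 0.044     ] [0.56551441 0.17022568 0.044     ]
mouthL [ 0.02410862 -0.01079296  0.10238227] [-0.0125724  -0.00895852  0.10238338] 103.04649003249632 [0.54551715 0.20989611 0.058     ] [0.55380793 0.17411726 0.058     ]
mouthR [0.0241372  0.00925398 0.10238486] [-0.01253485  0.01449578  0.10238641] 108.31807549369354 [0.56524323 0.21346856 0.058     ] [0.5768861  0.17830097 0.058     ]
head far [0.02709339 0.00036943 0.11638364] [0.02709339 0.00036943 0.11638364] 0.0 [0.55597781 0.21480737 0.044     ] [0.55597781 0.21480737 0.044     ]
tool heading 100.1834846339286
(0, 0, 0.016) [array([611.24679607, 277.63691279])]
(0.024, 0, 0.016) [array([611.77583895, 169.45359392])]
(0.024, 0, -0.04) [array([615.60395951, 302.44217705])]
(0.024, 0.009, -0.04) [array([681.2107315 , 302.55140771])]
(0.024, -0.009, -0.04) [array([550.00623009, 302.33296145])]
green -151.88295580959263 [0.56139186 0.18486127 0.04      ]
head L/R [-0.00457523 -0.03065289  0.11838039] [-0.00105144  0.03120319  0.11838829] [ 0.02797293 -0.00119935  0.11838342]
```

```bash
python3 -m jog '[[1,-0.0015,0.001,0,0,0,-4],[1,0,0,0.03,0,0,0],[1,0,0,0.025,0,0,0],[1,0,0,0.01,0,0,0],[1,0,0,0.007,0,0,0]]'; python3 -m jog '[[1,0,0,0.005,0,0,0],[1,0,0,0.004,0,0,0],[1,0,0,0.003,0,0,0],[1,0,0,0.001,0,0,0],[1,0,0,0,0,0,0]]'
```

```text
clock: 9.15
tool_pos: [0.5618, 0.1868, 0.0883]
tool_rot: [[-0.245, 0.97, 0.0], [0.97, 0.245, 0.0], [-0.0, 0.0, -1.0]]
wrist_force: [0.0, -0.2, -1.6]
opening: 0.0174
grip_force: 59.3
clock: 9.78
tool_pos: [0.5617, 0.1868, 0.0754]
tool_rot: [[-0.245, 0.97, 0.0], [0.97, 0.245, 0.0], [0.0, 0.0, -1.0]]
wrist_force: [-0.9, 0.0, -1.0]
opening: 0.0171
grip_force: 59.3
```

```bash
python3 -m jog '[[1,0,0,0.001,0,0,0],[1,0,0,0.001,0,0,0],[1,0,0,0.001,0,0,0],[1,0,0,0,0,0,0],[1,0,0,0,0,0,0]]'
```

```text
clock: 10.4
tool_pos: [0.5618, 0.1868, 0.0739]
tool_rot: [[-0.245, 0.97, -0.0], [0.97, 0.245, -0.0], [-0.0, -0.0, -1.0]]
wrist_force: [-2.5, -1.2, 6.5]
opening: 0.0171
grip_force: 60.6
```

```bash
python3 -m jog '[[1,0,0,0,0,0,8],[1,0,0,0,0,0,8],[1,0,0,0,0,0,8],[1,0,0,0,0,0,8],[1,0,0,0,0,0,8]]';python3 -c "
from rig import bot;print(bot.state()['torque'])"; python3 -m jog '[[1,0,0,0,0,0,8],[1,0,0,0,0,0,8],[1,0,0,0,0,0,8],[1,0,0,0,0,0,6],[1,0,0,0,0,0,2]]';python3 -c "
from rig import bot;print(bot.state()['torque'])"
```

```text
clock: 11.02
tool_pos: [0.5635, 0.1865, 0.074]
tool_rot: [[0.439, 0.898, 0.005], [0.898, -0.439, -0.0], [0.002, 0.004, -1.0]]
wrist_force: [2.3, -1.1, 1.9]
opening: 0.0177
grip_force: 59.8
[-0.40382692 -0.25029188  0.11831271]
clock: 11.65
tool_pos: [0.5636, 0.1862, 0.074]
tool_rot: [[0.847, 0.532, 0.005], [0.532, -0.847, -0.001], [0.004, 0.003, -1.0]]
wrist_force: [3.2, -3.8, 3.4]
opening: 0.0175
grip_force: 60.0
[-0.73620928 -0.56388186  0.12092995]
```

```bash
python3 -m jog '[[1,0,0,0,0,0,4],[1,0,0,0,0,0,4],[1,0,0,0,0,0,2],[1,0,0,0,0,0,0],[1,0,0,0,0,0,0]]';python3 -c "
from rig import bot;print(bot.state()['torque'])"; python3 -m jog '[[1,0,0,0,0,0,2],[1,0,0,0,0,0,1],[1,0,0,0,0,0,1],[1,0,0,0,0,0,0],[1,0,0,0,0,0,0]]';python3 -c "
from rig import bot;print(bot.state()['torque'])"
```

```text
clock: 12.28
tool_pos: [0.5636, 0.1861, 0.074]
tool_rot: [[0.926, 0.378, 0.005], [0.378, -0.926, -0.001], [0.004, 0.003, -1.0]]
wrist_force: [4.0, -4.4, 4.9]
opening: 0.0171
grip_force: 60.0
[-0.75087639 -0.50007653  0.09803724]
clock: 12.9
tool_pos: [0.5636, 0.1861, 0.074]
tool_rot: [[0.95, 0.313, 0.005], [0.313, -0.95, -0.001], [0.004, 0.002, -1.0]]
wrist_force: [2.9, -4.1, 3.8]
opening: 0.0174
grip_force: 60.0
[-0.80649632 -0.55219724  0.08139106]
```

```bash
python3 -m jog '[[1,0,0,0,0,0,2],[1,0,0,0,0,0,1],[1,0,0,0,0,0,0],[1,0,0,0,0,0,0],[1,0,0,0,0,0,0]]';python3 -c "
from rig import bot;print(bot.state()['torque'])"; python3 -m jog '[[1,0,0,0,0,0,2],[1,0,0,0,0,0,1],[1,0,0,0,0,0,0],[1,0,0,0,0,0,0],[1,0,0,0,0,0,0]]';python3 -c "
from rig import bot;print(bot.state()['torque'])"
```

```text
clock: 13.52
tool_pos: [0.5634, 0.1859, 0.0741]
tool_rot: [[0.965, 0.263, 0.004], [0.263, -0.965, -0.002], [0.003, 0.003, -1.0]]
wrist_force: [2.3, -5.0, 6.0]
opening: 0.0172
grip_force: 60.3
[-1.07307888 -0.35778413  0.19129598]
clock: 14.15
tool_pos: [0.5635, 0.1856, 0.0742]
tool_rot: [[0.977, 0.215, 0.004], [0.215, -0.977, -0.003], [0.004, 0.004, -1.0]]
wrist_force: [2.3, -5.7, 5.3]
opening: 0.0175
grip_force: 60.8
[-1.15048066 -0.37722282  0.79515671]
```

```bash
python3 -m jog '[[1,0,0,0,0,0,-1.5],[-0.2,0,0,0,0,0,0],[-0.2,0,0,0,0,0,0],[-0.2,0,0,0,0,0,0],[-0.2,0,0,0,0,0,0]]'; python3 -m jog '[[-0.4,0,0,-0.005,0,0,0],[-0.4,0,0,-0.03,0,0,0],[-0.4,0,0,-0.05,0,0,0],[-0.4,0,0,-0.06,0,0,0],[-0.4,0,0,-0.05,0,0,0]]'
python3 - <<'E'
from h import *
c=snap('wrist','w4'); t=snap('top','t4');sc=snap('scene','s4'); s=bot.state();print(s['tool_pos'],s['clock'],s['opening'])
up=lambda f,x,y:cv2.resize(f[y:y+100,x:x+133],(400,300),interpolation=cv2.INTER_CUBIC)
m=np.vstack([np.hstack([cv2.resize(c['frame'],(400,300)),up(c['frame'],253,190)]),np.hstack([up(t['frame'],150,150),up(sc['frame'],390,170)])])
cv2.imwrite('pics/c4.png',m[:,:,::-1])
E
```

```text
clock: 14.78
tool_pos: [0.5613, 0.1869, 0.072]
tool_rot: [[0.972, 0.236, -0.001], [0.236, -0.972, 0.0], [-0.001, -0.0, -1.0]]
wrist_force: [0.4, -0.6, 0.6]
opening: 0.0513
grip_force: 0.0
clock: 15.4
tool_pos: [0.5618, 0.1869, 0.2705]
tool_rot: [[0.972, 0.236, 0.002], [0.236, -0.972, 0.001], [0.002, -0.0, -1.0]]
wrist_force: [1.3, 0.3, 0.7]
opening: 0.0599
grip_force: 0.0
[0.56349068 0.18726844 0.27258174] 15.55 0.059734785303010546
```

View pics/c4.png

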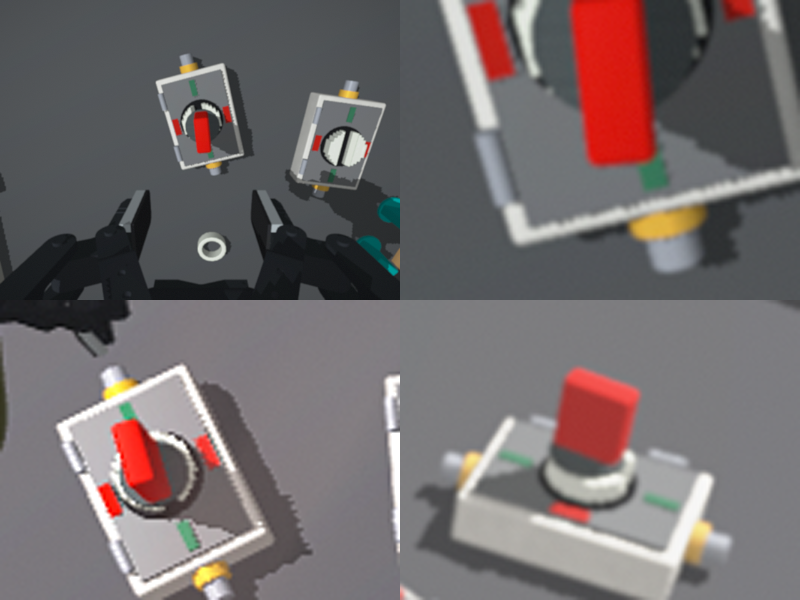

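The pictures show the red key upright in the lock with its flange on the head. It points along the green marks, just past them by the blade's play. The other lock is unchanged and the gripper is clear.

```bash
python3 -c "
from rig import bot;print(bot.job_done())"
```

```text
the job is handed in; nothing more can be done
None
```

I turned the open lock clockwise to its firm stop with the red key, left the key standing in it, did not touch the other lock, and handed the job in at about 15.6 s; no verdict was returned.

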